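Prop up the heavy film dispenser with a pry bar

TASK

The table under the heavy film dispenser has to be wiped: use the pry bar over the wooden fulcrum block to lever up the dispenser's front edge until its sprung service prop swings in under the side lugs and carries it. Then take the bar right out from under the dispenser and lay it flat on the table. Do not touch the dispenser with the gripper, do not shift it out of place, and leave the film carton, date tray and jar where they are.

Things in the scene. Friction and masses are not known exactly. Their poses are not given: they have to be found in the camera images.
- front_edge (a point): Middle of the lower front edge of the loose film dispenser, 24 mm above the table at rest. Axes: x into the machine, away from its front face, y to its left, z up. Below the edge is an open 24 mm gap, free of feet for 50 mm either side of the middle. The edge must rise about 16 mm for the prop to swing in; carried by the prop it stands about 13 mm higher than at first.
- prop (a joint): Sprung prop on two plates screwed to the table beside the dispenser: two 10 mm steel struts on one shaft, 50 mm behind the front face, 104 mm either side of the middle. A light spring swings them by itself under the side lugs (undersides 40 mm up at rest) once these are high enough. About 0 rad leaning against the fronts of the lowered lugs, 0.59 (stop) upright under them.
- fulcrum: Loose hardwood fulcrum block, 56 (x) x 110 (y) mm, 20 mm high at its sides, with a half-round ridge along y in the middle, its top 34 mm above the table. Origin: centre of its underside. It stands 65 to 85 mm in front of the dispenser's front face, ridge roughly parallel to that face, and can be used where it stands.
- bar_mid (a point): Loose pry bar, 280 mm long along its x, flat underside, 0.45 kg: middle of its length, 13 mm above its underside, near its centre of mass. From 10 mm ahead (+x) to the tip: steel blade 30 wide x 8 mm thick; behind that a black grip 26 wide x 26 high, 150 long. x points to the tip, z out of its top. Lies flat left or right of the work, tip pointing away from the robot.
- bar_tip (a point): The blade's tip, 140 mm ahead of the bar's middle, half-way up the blade (4 mm above the underside). Axes as the bar.
- bar_end (a point): The rear end of the bar's grip, 140 mm behind the bar's middle, half-way up the grip (13 mm above the underside). Axes as the bar.
- dispenser: The film dispenser, about 6 kg: cast base 200 deep x 180 wide x 30 mm thick on four rubber feet 24 mm tall, 26 mm across, centred 30 and 180 mm behind the front face and 70 mm either side of the middle; film roll on its rear half, up to 145 mm high. Steel lug on each side. Origin at table height below the middle of the front edge, axes as front_edge.
- anchor: The fixed anchor plates of the prop; its origin and axes are those of the dispenser at the start.
- film_carton: Bystander: loose carton 240 x 50 x 50 mm, origin at the centre of its underside, x along its length.
- date_tray: Bystander: open cardboard tray of dates 120 x 180 x 45 mm, origin at the centre of its underside.
- jar: Bystander: closed jar 76 mm across, 110 mm high, origin at the centre of its underside.
Not all that is in view belongs to the job. Of the things like the fulcrum, leave any that is orange, pink or red; of the rest the smaller one is meant.

How it is judged:
By the outcome, as a careful person would: the job done as asked, in the order asked, and still so for the second after the job is handed in, with the robot touching nothing.
It also fails if it takes over 67 s, if anything falls off the work surface, if the arm or the gripper's body presses on something with over 40 N, if the wrist force passes 120 N, or if a joint passes its speed limit or range.

ROBOT

A 6-joint arm with a two-finger parallel gripper is mounted at the origin on the work surface. World frame = base frame: x ahead of the robot, y to its left, z up, the work surface at z = 0. Lengths are in m, angles in rad, forces in N, time in s.
With the tool pointing down it reaches from about 0.35 to 0.8 m from the base axis. Payload 7.3 kg.
Tool frame: the origin (TCP) lies between the finger pads; the fingertips stand 25 mm ahead of it and the grasp point (between the pads) lies 6 mm ahead of it (r.tip_extent is the distance from the TCP to the fingertips, in m); z points along the fingers, y is the line along which they close (so a half turn about z gives the same grasp; the last joint's range is limited). The gripper opens to 85 mm and grips with 20 to 120 N. Pads are 22 mm wide; open, the fingers measure 114 mm over their backs; the gripper's body (76 mm by 85 mm) begins 54 mm behind the grasp point. The pads swing forward as they close: fully open they stand 13 mm farther back than shut.
Start: joints at [1.035, 0.342, 1.524, -0, 1.275, -0.146], TCP at [0.199, 0.486, 0.256] pointing down, gripper open.
Joint ranges: [-2.53, 2.53], [-0.77, 2.02], [0.04, 2.7], [-1, 4.14], [0.28, 2.66], [-3.11, 3.11]. Speed limits (rad/s): [2.57, 2.57, 3.14, 3.14, 3.14, 3.14].

INTERFACE

Orientations are given as a unit quaternion [x, y, z, w].
In Python, from workcell import r, command_gripper, optics gives the robot as it stands. The module is installed in compiled form; this text tells all that it offers. Calls block until the motion is done:
- r.reach(position, orientation): joint-space move of the TCP to a pose.
- r.move_straight(position, orientation=None, speed=0.15, max_force=None): straight line of the TCP; orientation=None keeps the orientation; speed is the mean speed in m/s. With max_force (N) it stops when the force on the tool has changed by that much, and returns True; else False.
- r.movej(angles): joint-space move.
- command_gripper(opening, force=None): finger opening in m; force is the grip in N (None keeps the last); returns when the fingers have stopped.
- r.hold(seconds).
- r.solve_ik(position, orientation): joint angles nearest the present ones, or None.
- r.read_state(): the state.
- optics.get_image(name): name is "side" or "top"; returns (picture, depth): 400x640x3 uint8, red, green, blue; 400x640 float32, m along the optical axis (not along the pixel's ray), 0 where there is no reading.
- optics.camera_model(name): a dict with "K" (3x3 intrinsics, pixels), "R" (3x3) and "t" (3): a world point X has camera coordinates R X + t. Camera axes: x right, y down, z forward; pixel columns grow to the right and rows downward; lengths in m; the calibration is good to about 2 mm. A picture is of the moment at which its call begins. camera_model takes no time and is no camera call.
A pose or a line that the arm cannot do raises r.PlanningError and nothing moves.
- r.finish_job(): hands the job in; it is judged then, once.
The state is a dict: "time_s": time; "joint_positions": joint angles; "dq": joint speeds; "tau": joint torques, N m; "eef_pos": TCP position; "eef_rot": TCP orientation; "contact_force": force on the tool from outside, world axes, zero at the start; "torque": the same for the moment, N m; "grip_width": finger opening in m; "grip_force": force on a finger pad.
Only numpy, scipy, OpenCV 4.12 (cv2) and the standard library are available. Lean on these libraries where they do the work, as an engineer would, in place of code of your own. Each camera call takes 0.05 s, during which the arm holds its last target. There are 200 camera calls.

## Working session

There is one attempt and no reset: what is moved stays moved. The work goes in short steps, each a Python script; the robot and the scene stay as the last script left them, time stands still between calls to the robot, and variables do not carry over. Pictures are saved under pics/ and viewed, at most 10 in all, crops included, and the job is handed in when it is done.

```bash
mkdir -p pics
cat > h.py <<'E'
import numpy as np, cv2
from workcell import r, command_gripper, optics
def snap(n,f):
    p,d=optics.get_image(n); cv2.imwrite(f'pics/{f}.png',p[:,:,::-1]); np.save(f'pics/{f}_d.npy',d); return p,d
def cloud(n,d):
    c=optics.camera_model(n);K,R,t=c['K'],c['R'],c['t']
    v,u=np.mgrid[:d.shape[0],:d.shape[1]]
    P=np.stack([(u-K[0,2])/K[0,0]*d,(v-K[1,2])/K[1,1]*d,d],-1)
    return (P-t)@R
E
python3 - <<'E'
from h import *
for n in('top','side'):
    snap(n,n+'0'); c=optics.camera_model(n); print(n,-c['R'].T@c['t'],c['R'][2])
E
```

```text
top [ 0.39918572 -0.01702685  1.18012139] [ 0.06679992  0.01120499 -0.99770347]
side [ 0.14887361 -0.85431384  0.73422208] [ 0.28114285  0.74379877 -0.60640093]
```

View pics/top0.png

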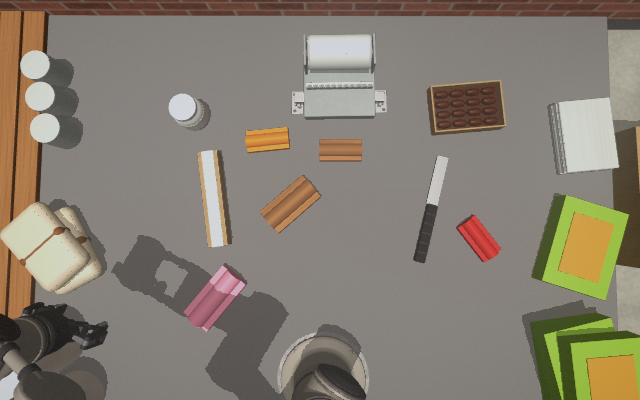

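View pics/side0.png

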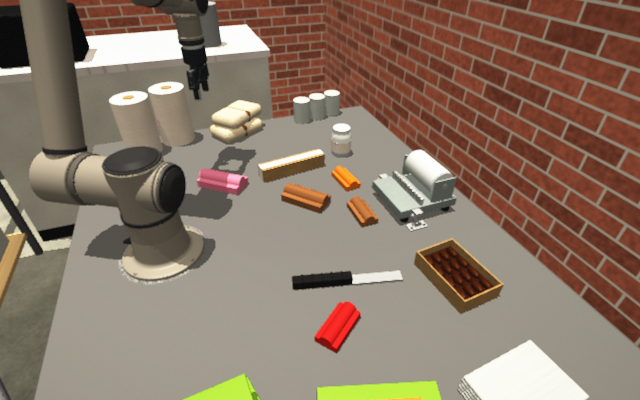

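The top view has world +x up and +y left. It shows the dispenser (front about row 118, column 340), the small brown fulcrum at (341,150) and the bar at (431,209) with its tip up and to the right. The orange, red and pink blocks and the bigger brown block are decoys. The side view agrees. Next I measure.

```bash
cat > m.py <<'E'
from h import *
def rect(P):
    (c,s,a)=cv2.minAreaRect((P[:,:2]*1000).astype(np.float32)); return np.round(c,1),np.round(s,1),round(a,2)
def box(P,u0,u1,v0,v1): return P[v0:v1,u0:u1].reshape(-1,3)
def clean(Q,lo,hi): return Q[(Q[:,2]>lo)&(Q[:,2]<hi)]
E
python3 - <<'E'
from m import *
d=np.load('pics/top0_d.npy'); P=cloud('top',d)
print('table z',np.median(box(P,350,400,180,240),0))
for n,b in dict(ful=(312,370,132,168),bar=(405,455,148,270),base=(295,385,80,126),jar=(160,212,85,135),carton=(190,235,140,255),tray=(422,512,72,142)).items():
    Q=box(P,*b); z=Q[:,2]; print(n,'zmax',np.percentile(z,98).round(4)); 
    Q=clean(Q,.004,.3); print('  all',rect(Q))
F=clean(box(P,312,370,132,168),.029,.04);print('ridge',rect(F),F.mean(0))
B=clean(box(P,405,455,148,270),.02,.03);print('grip',rect(B),B.mean(0))
B=clean(box(P,405,455,148,270),.004,.012);print('blade',rect(B),B.mean(0))
D=clean(box(P,295,385,80,126),.046,.06);print('base',rect(D),D.mean(0))
# front edge: min x per y bin
ys=np.arange(-.2,.2,.006);L=[]
for y in ys:
    q=D[abs(D[:,1]-y)<.003]
    if len(q)>5:L.append((y,q[:,0].min(),q[np.argmin(q[:,0]),2]))
L=np.array(L);print(L.round(4))
ds=np.load('pics/side0_d.npy');S=cloud('side',ds)
print('side table',np.median(box(S,400,420,250,290),0) , np.median(box(S,230,250,220,250),0))
q=box(S,290,352,270,290);q=clean(q,.02,.032);print('side grip',rect(q),q.mean(0))
q=box(S,340,385,190,230);print('side ful',rect(clean(q,.006,.06)),np.percentile(q[:,2],98))
E
```

```text
table z [ 4.28970328e-01 -1.30560010e-01 -1.28787752e-04]
ful zmax 0.0362
  all (array([584.4, -42.6]), array([ 88.1, 145.3]), 6.0)
bar zmax 0.0277
  all (array([ 434.5, -272.5]), array([127.3, 314.1]), 89.32)
base zmax 0.0811
  all (array([707.9, -38.5]), array([115. , 234.9]), 0.36)
jar zmax 0.1127
  all (array([690.7, 367.2]), array([130.2, 135.1]), 2.22)
carton zmax 0.0538
  all (array([460.3, 290.9]), array([299.5, 113.9]), 2.42)
tray zmax 0.0461
  all (array([ 701.2, -371.8]), array([233.5, 182.8]), 89.6)
ridge (array([582.9, -40. ]), array([ 26.2, 107.3]), 0.37) [ 0.58320012 -0.04061207  0.03277261]
grip (array([ 370.8, -259.1]), array([ 27.5, 149.4]), 76.83) [ 0.37036622 -0.25864232  0.02539219]
blade (array([ 434.5, -272.5]), array([127.3, 314.1]), 89.32) [ 0.48201405 -0.28473973  0.00721191]
base (array([709.5, -37.5]), array([ 95.5, 225.6]), 0.42) [ 0.70288797 -0.03626599  0.053667  ]
[[-0.152   0.7037  0.0566]
 [-0.146   0.7039  0.0461]
 [-0.14    0.6957  0.0479]
 [-0.134   0.7028  0.0499]
 [-0.128   0.7028  0.0499]
 [-0.122   0.6643  0.0501]
 [-0.116   0.6643  0.0497]
 [
[... 447 characters left out ...]
  0.0561]
 [-0.008   0.6627  0.0539]
 [-0.002   0.6615  0.0477]
 [ 0.004   0.6629  0.0524]
 [ 0.01    0.6625  0.0541]
 [ 0.016   0.6616  0.0472]
 [ 0.022   0.6624  0.0544]
 [ 0.028   0.662   0.0561]
 [ 0.034   0.662   0.0558]
 [ 0.04    0.6615  0.0468]
 [ 0.046   0.6613  0.0475]
 [ 0.052   0.6612  0.048 ]
 [ 0.058   0.6995  0.0487]
 [ 0.064   0.6921  0.0471]
 [ 0.07    0.6918  0.0482]
 [ 0.076   0.699   0.0502]]
side table [ 6.06241051e-01 -2.96017338e-01 -3.94206147e-04] [ 0.21092937 -0.00167509 -0.00095703]
side grip (array([ 370.9, -260.2]), array([ 31.6, 147.9]), 75.38) [ 0.369198   -0.26200171  0.02497164]
side ful (array([611.6, -37.5]), array([129.7, 116.4]), 8.51) 0.04249838033446353
```

```bash
python3 -c "
import cv2
a=cv2.imread('pics/top0.png')[20:170,280:400];cv2.imwrite('pics/c1.png',cv2.resize(a,None,fx=4,fy=4,interpolation=2))"
```

```text
(no output)
```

View pics/c1.png

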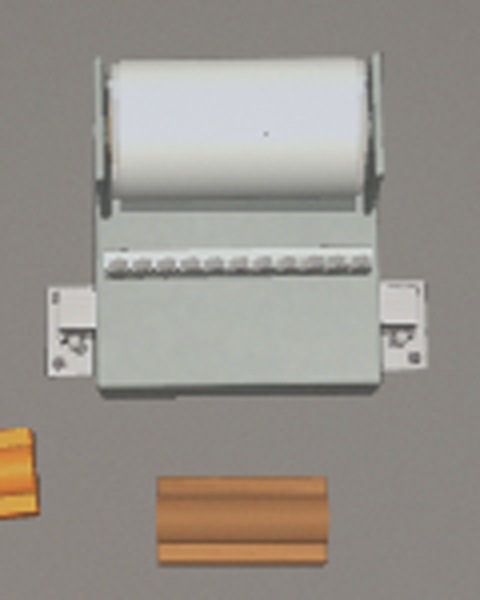

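```bash
cat >> h.py <<'E'
from scipy.spatial.transform import Rotation as Ro
GX,TZ=-0.090,0.0255      # TCP in the bar: along x from the middle, above underside
AX=np.array([.583,-.040]); FRONT=.663; YM=-.036; PSI=.015; RR=.014
def bar_pose(mid_under,psi,th,sig):
    """TCP pose for bar whose underside-middle is at mid_under, nose-down th"""
    bx=np.array([np.cos(th)*np.cos(psi),np.cos(th)*np.sin(psi),-np.sin(th)])
    by=np.array([-np.sin(psi),np.cos(psi),0]);bz=np.cross(bx,by)
    y=sig*by;z=-bz;R=np.column_stack([np.cross(y,z),y,z])
    return np.array(mid_under)+GX*bx+TZ*bz, Ro.from_matrix(R).as_quat()
def lever(th,s,clear=0.,sig=1):
    """bar on ridge: nose-down th, tip s ahead of tangency point, clear above ridge"""
    u=np.array([np.cos(PSI),np.sin(PSI),0]);z=np.array([0,0,1.])
    bx=np.cos(th)*u-np.sin(th)*z; bz=np.sin(th)*u+np.cos(th)*z
    ax=np.array([AX[0],YM-.08*PSI,.020])
    return bar_pose(ax+(RR+clear)*bz+(s-.140)*bx,PSI,th,sig)
E
python3 - <<'E'
from h import *
psi=np.deg2rad(-13.2); mid=[.4342,-.2738,0]
for sig in(1,-1):
    p,q=bar_pose(mid,psi,0,sig); print(sig,p.round(4),r.solve_ik(p,q))
    for a in((.29,42,.03),(.29,102,.001),(0,106,0),(-.06,107,0)):
        P,Q=lever(a[0],a[1]/1000,a[2],sig); print(a,P.round(3),r.solve_ik(P,Q))
print(r.read_state()['eef_rot'])
E
```

```text
1 [ 0.3466 -0.2532  0.0255] [-8.09982156e-01  5.32909016e-01  2.04006267e+00 -4.44089210e-16
  5.68620971e-01 -2.15039502e+00]
(0.29, 42, 0.03) [ 0.423 -0.04   0.14 ] [-0.22715499  0.45304958  1.74778182 -0.07298592  1.22360142 -1.7783341 ]
(0.29, 102, 0.001) [ 0.472 -0.039  0.095] [-0.20568625  0.58944722  1.65000884 -0.06757705  1.18627322 -1.75716371]
(0, 106, 0) [ 0.459 -0.039  0.06 ] [-2.51504967e-01  5.01065138e-01  1.93378334e+00 -4.44089210e-16
  7.06744171e-01 -1.83730129e+00]
(-0.06, 107, 0) [ 0.458 -0.039  0.052] [-0.2626453   0.49389868  1.9886106   0.02904542  0.60157279 -1.87191578]
-1 [ 0.3466 -0.2532  0.0255] [-8.09982156e-01  5.32909016e-01  2.04006267e+00 -4.44089210e-16
  5.68620971e-01  9.91197632e-01]
(0.29, 42, 0.03) [ 0.423 -0.04   0.14 ] [-0.22715499  0.45304958  1.74778182 -0.07298592  1.22360142  1.36325856]
(0.29, 102, 0.001) [ 0.472 -0.039  0.095] [-0.20568625  0.58944722  1.65000884 -0.06757705  1.18627322  1.38442894]
(0, 106, 0) [ 0.459 -0.039  0.06 ] [-2.51504967e-01  5.01065138e-01  1.93378334e+00 -4.44089210e-16
  7.06744171e-01  1.30429136e+00]
(-0.06, 107, 0) [ 0.458 -0.039  0.052] [-0.2626453   0.49389868  1.9886106   0.02904542  0.60157279  1.26967687]
[ 1.93669334e-01  9.81066622e-01 -6.49079189e-04 -2.26404597e-04]
```

```bash
python3 - <<'E'
from h import *
psi=np.deg2rad(-13.2); mid=np.array([.4342,-.2738,0])
p,q=bar_pose(mid,psi,0,-1)
r.reach(p+[0,0,.13],q); command_gripper(.06)
print(r.move_straight(p,speed=.12,max_force=15), r.read_state()['eef_pos'])
command_gripper(0.0,110); s=r.read_state(); print(s['grip_width'],s['grip_force'],s['contact_force'])
r.move_straight(p+[0,0,.12],speed=.15)
P,Q=lever(.29,.030,.045,-1)
r.reach(P,Q); s=r.read_state(); print(s['time_s'],s['eef_pos'],P,s['contact_force'],s['torque'],s['grip_width'])
snap('side','side1');snap('top','top1')
E
python3 -c "
import cv2
a=cv2.imread('pics/side1.png')[120:300,230:480];b=cv2.imread('pics/top1.png')[60:260,250:500]
f=lambda x:cv2.resize(x,(400,300) if 0 else None,fx=3,fy=3)
cv2.imwrite('pics/c2.png',f(a))"
```

```text
False [ 0.346859   -0.25353471  0.02596155]
0.02427519813843708 108.83004784584045 [-0.91362628  1.33299458  8.40563813]
6.6583 [ 0.41535202 -0.04008033  0.15759044] [ 0.41553303 -0.03971219  0.15816205] [ 0.17193303 -0.1477316  -4.80339324] [-0.01224377  0.03610944  0.03632228] 0.02404163261093692
```

View pics/c2.png

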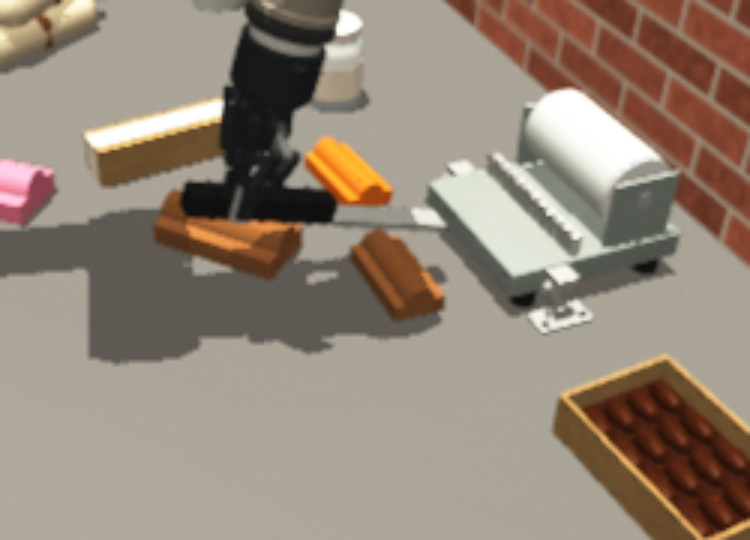

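```bash
cat >> m.py <<'E'
def blade(name,f,x0,x1):
    """mean blade-top profile, tip x and yaw from a depth picture; bar near y=YM"""
    P=cloud(name,np.load(f'pics/{f}_d.npy')).reshape(-1,3)
    Q=P[(P[:,0]>x0)&(P[:,0]<x1)&(abs(P[:,1]-YM)<.03)&(P[:,2]>.038)]
    if len(Q)<20: return print(name,'few',len(Q))
    for _ in range(4):
        a=np.polyfit(Q[:,0],Q[:,2],1);e=Q[:,2]-np.polyval(a,Q[:,0]);Q=Q[abs(e)<max(.003,2*e.std())] if _<3 else Q
    b=np.polyfit(Q[:,0],Q[:,1],1)
    print(name,len(Q),'slope ang',np.arctan(a[0]).round(4),'z(.57)',np.polyval(a,.57).round(4),'x',Q[:,0].min().round(4),Q[:,0].max().round(4),'yaw',b[0].round(4),'y(.57)',np.polyval(b,.57).round(4),'std',e.std().round(4))
E
python3 - <<'E'
from m import *
blade('top','top1',.515,.65);blade('side','side1',.515,.65)
# expected
th,s,c=.29,.03,.045
u=AX[0]+(RR+c+.008)*np.sin(th); z=.020+(RR+c+.008)*np.cos(th)
print('exp z(.57)',z-(.57-u)*np.tan(th),'tip x',u+s*np.cos(th))
E
```

```text
top 527 slope ang -1.3246 z(.57) 0.287 x 0.515 0.6294 yaw -0.0348 y(.57) -0.0362 std 0.0214
side 211 slope ang -0.3002 z(.57) 0.0901 x 0.5152 0.6291 yaw 0.0153 y(.57) -0.0423 std 0.0013
exp z(.57) 0.09379893650614399 tip x 0.6309061153474049
```

```bash
sed -i 's/(P\[:,2\]>.038)/(P[:,2]>.038)\&(P[:,2]<.118)/' m.py
python3 - <<'E'
from m import *
blade('top','top1',.535,.65);blade('side','side1',.535,.65)
for f,n in(('top1','top'),('side1','side')):
    P=cloud(n,np.load(f'pics/{f}_d.npy')).reshape(-1,3)
    for x in np.arange(.53,.64,.015):
        Q=P[(abs(P[:,0]-x)<.005)&(abs(P[:,1]-YM)<.03)&(P[:,2]>.045)&(P[:,2]<.118)]
        print(n,x.round(3),len(Q),np.median(Q,0).round(4) if len(Q) else '', np.ptp(Q[:,1]).round(3) if len(Q) else '')
E
```

```text
top 70 slope ang -0.3287 z(.57) 0.0926 x 0.6098 0.629 yaw 0.3863 y(.57) -0.0585 std 0.0014
side 172 slope ang -0.3017 z(.57) 0.0902 x 0.535 0.6291 yaw 0.0108 y(.57) -0.0418 std 0.0012
top 0.53 0  
top 0.545 0  
top 0.56 0  
top 0.575 0  
top 0.59 0  
top 0.605 1 [ 0.6098 -0.0536  0.0791] 0.0
top 0.62 44 [ 0.6202 -0.0365  0.0752] 0.03
top 0.635 0  
side 0.53 18 [ 0.53   -0.0454  0.1017] 0.029
side 0.545 23 [ 0.5451 -0.0459  0.0978] 0.027
side 0.56 23 [ 0.5599 -0.0466  0.093 ] 0.031
side 0.575 22 [ 0.5739 -0.0457  0.0886] 0.03
side 0.59 19 [ 0.5904 -0.0461  0.084 ] 0.028
side 0.605 19 [ 0.6051 -0.045   0.0788] 0.027
side 0.62 21 [ 0.6198 -0.0451  0.0742] 0.032
side 0.635 0
```

```bash
sed -i 's/^GX,TZ=.*/GX,TZ=-0.090,0.0287/' h.py
cat >> h.py <<'E'
DTH=-.008   # bar sits this much nose-lower in the hand
E
sed -i 's/return bar_pose(ax+(RR+clear)\*bz+(s-.140)\*bx,PSI,th,sig)/return bar_pose(ax+(RR+clear)*bz+(s-.140)*bx,PSI,th,sig)/' h.py
python3 - <<'E'
from h import *
f0=r.read_state()['contact_force']
for s,c,v,m in((.03,.02,.1,None),(.03,.0015,.05,12),(.102,.0015,.06,12)):
    P,Q=lever(.285,s,c,-1); hit=r.move_straight(P,Q,speed=v,max_force=m)
    st=r.read_state(); print(s,c,hit,(st['eef_pos']-P).round(4),(st['contact_force']-f0).round(2),st['time_s'])
    if hit: break
snap('side','side2');snap('top','top2')
E
python3 -c "
import cv2
a=cv2.imread('pics/side2.png')[140:260,300:480]
cv2.imwrite('pics/c3.png',cv2.resize(a,None,fx=4,fy=4,interpolation=2))"
```

```text
0.03 0.02 False [-0.0002 -0.0007  0.0001] [0.73 1.39 0.15] 7.1333
0.03 0.0015 False [-0.0001  0.0001 -0.0001] [-0.62  0.61  0.67] 7.65
0.102 0.0015 False [-0.0003  0.      0.0001] [ 0.04  0.98 -0.71] 9.0
```

View pics/c3.png

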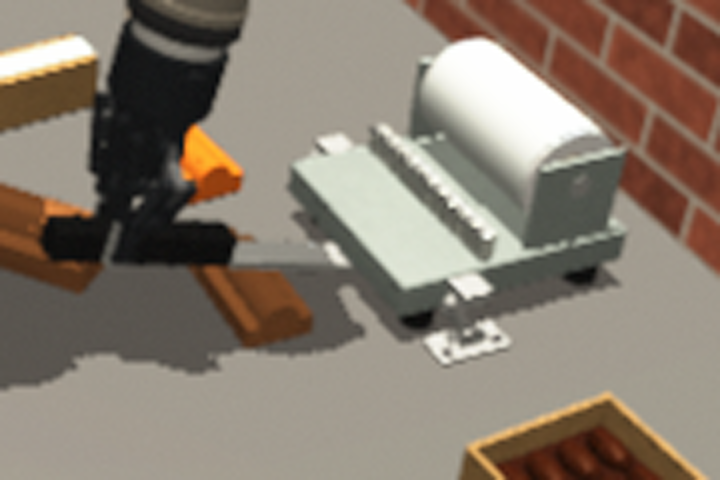

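Run:
```python
from m import *
for f,n in(('top2','top'),('side2','side')):
    P=cloud(n,np.load(f'pics/{f}_d.npy')).reshape(-1,3)
    for x in np.arange(.59,.70,.01):
        Q=P[(abs(P[:,0]-x)<.005)&(abs(P[:,1]+.038)<.012)]
        print(n,x.round(3),len(Q),np.median(Q,0).round(4) if len(Q) else '')
```

```text
top 0.59 41 [ 0.5893 -0.0359  0.3987]
top 0.6 1 [ 0.5961 -0.0325  0.3854]
top 0.61 0 
top 0.62 0 
top 0.63 0 
top 0.64 0 
top 0.65 0 
top 0.66 0 
top 0.67 0 
top 0.68 24 [ 0.6811 -0.0402  0.0537]
top 0.69 40 [ 0.6897 -0.0376  0.0545]
side 0.59 14 [ 0.5895 -0.0443  0.043 ]
side 0.6 18 [ 0.6013 -0.04    0.0398]
side 0.61 16 [ 0.6098 -0.0431  0.0361]
side 0.62 14 [ 0.6207 -0.0359  0.0337]
side 0.63 28 [ 0.6299 -0.0397  0.0013]
side 0.64 26 [ 0.6401 -0.0377  0.0009]
side 0.65 25 [ 0.6496 -0.0419  0.0023]
side 0.66 52 [ 0.6626 -0.0368  0.0293]
side 0.67 32 [ 0.6684 -0.039   0.0467]
side 0.68 21 [ 0.6807 -0.0381  0.0523]
side 0.69 12 [ 0.6887 -0.0375  0.0532]
```

Run:
```python
from m import *
P=cloud('side',np.load('pics/side2_d.npy')); img=cv2.imread('pics/side2.png')
M=(P[...,0]>.60)&(P[...,0]<.664)&(P[...,1]>-.07)&(P[...,1]<-.01)
v,u=np.where(M&(P[...,2]>.012))
for a,b in zip(v,u): print(a,b,P[a,b].round(3)) if (b%2==0) else 0
```

```text
193 382 [ 0.662 -0.02   0.05 ]
194 380 [ 0.661 -0.012  0.041]
194 382 [ 0.664 -0.019  0.045]
194 384 [ 0.664 -0.031  0.053]
195 380 [ 0.662 -0.011  0.036]
195 382 [ 0.663 -0.021  0.042]
195 384 [ 0.663 -0.033  0.051]
196 382 [ 0.664 -0.02   0.038]
196 384 [ 0.662 -0.034  0.048]
197 380 [ 0.663 -0.01   0.027]
197 382 [ 0.663 -0.022  0.036]
197 384 [ 0.664 -0.033  0.042]
198 382 [ 0.664 -0.022  0.031]
198 384 [ 0.662 -0.036  0.042]
199 382 [ 0.662 -0.025  0.03 ]
199 384 [ 0.663 -0.035  0.037]
199 386 [ 0.664 -0.045  0.043]
199 388 [ 0.664 -0.056  0.051]
200 384 [ 0.662 -0.037  0.034]
201 366 [ 0.604 -0.028  0.039]
201 368 [ 0.611 -0.029  0.038]
201 370 [ 0.619 -0.027  0.035]
201 372 [ 0.626 -0.026  0.032]
201 374 [ 0.634 -0.026  0.03 ]
201 376 [ 0.64  -0.027  0.029]
201 378 [ 0.649 -0.024  0.024]
201 380 [ 0.656 -0.024  0.023]
201 382 [ 0.662 -0.026  0.023]
201 384 [ 0.663 -0.036  0.03 ]
201 386 [ 0.663 -0.048  0.038]
202 366 [ 0.601 -0.034  0.04 ]
202 370 [ 0.615 -0.033  0.036]
202 372 [ 0.623 -0.032  0.033]
202 374 [ 0.631 -0.031  0.031]
202 376 [ 0.638 -0.031  0.028]
202 378 [ 0.645
[... 1144 characters left out ...]
633 -0.053  0.03 ]
206 380 [ 0.642 -0.051  0.026]
206 382 [ 0.649 -0.051  0.024]
206 384 [ 0.656 -0.052  0.023]
206 386 [ 0.663 -0.052  0.021]
207 368 [ 0.6   -0.05   0.033]
207 372 [ 0.612 -0.054  0.032]
207 374 [ 0.619 -0.054  0.03 ]
207 376 [ 0.628 -0.051  0.026]
207 378 [ 0.634 -0.053  0.026]
207 380 [ 0.643 -0.05   0.022]
207 382 [ 0.649 -0.052  0.021]
207 384 [ 0.655 -0.054  0.021]
208 368 [ 0.607 -0.04   0.019]
209 368 [ 0.605 -0.044  0.019]
209 370 [ 0.611 -0.046  0.019]
210 368 [ 0.602 -0.049  0.02 ]
210 370 [ 0.608 -0.05   0.019]
211 370 [ 0.606 -0.054  0.018]
212 370 [ 0.604 -0.059  0.018]
212 372 [ 0.608 -0.064  0.021]
213 370 [ 0.601 -0.065  0.02 ]
213 372 [ 0.607 -0.067  0.019]
```

```bash
cat >> h.py <<'E'
def dz(f):
    """side-camera: height of base top near its front (x .67-.70) and front x"""
    P=cloud('side',np.load(f'pics/{f}_d.npy')).reshape(-1,3)
    Q=P[(P[:,0]>.665)&(P[:,0]<.72)&(abs(P[:,1]-YM)<.07)&(P[:,2]>.035)&(P[:,2]<.1)]
    T=Q[(Q[:,0]>.672)&(Q[:,0]<.70)]; return np.polyval(np.polyfit(T[:,0],T[:,2],1),.68).round(4)
E
python3 - <<'E'
from h import *
print('base z0',dz('side0'),dz('side2'))
f0=r.read_state()['contact_force']
for th in(.285,.22,.15,.09,.05,.02,0):
    P,Q=lever(th,.102+RR*(.285-th),0 if th<.28 else .0003,-1); hit=r.move_straight(P,Q,speed=.04,max_force=60)
    st=r.read_state(); print(th,hit,(st['eef_pos']-P).round(4),(st['contact_force']-f0).round(1),st['time_s'])
    if hit: break
snap('side','side3');snap('top','top3');print(dz('side3'))
E
python3 -c "
import cv2
a=cv2.imread('pics/side3.png')[140:260,300:480]
cv2.imwrite('pics/c4.png',cv2.resize(a,None,fx=4,fy=4,interpolation=2))"
```

```text
base z0 0.0536 0.0533
0.285 False [-0.0001  0.     -0.    ] [-0.5 -0.3  0.9] 9.35
0.22 False [-0.0006  0.      0.0001] [-1.5 -1.2 -0.4] 9.7167
0.15 False [ 0.0015 -0.0002  0.0017] [ 0.2  1.5 11.1] 10.0917
0.09 False [ 0.0014 -0.0002  0.0017] [ 0.2  1.3 13.3] 10.4333
0.05 False [ 0.0014 -0.0002  0.0013] [1.2 1.2 8.6] 10.7083
0.02 False [ 0.0015 -0.0003  0.0016] [ 0.4  1.2 15.9] 10.9583
0 False [ 0.0015 -0.0003  0.0021] [-1.2  2.1 22.8] 11.2083
0.0675
```

View pics/c4.png

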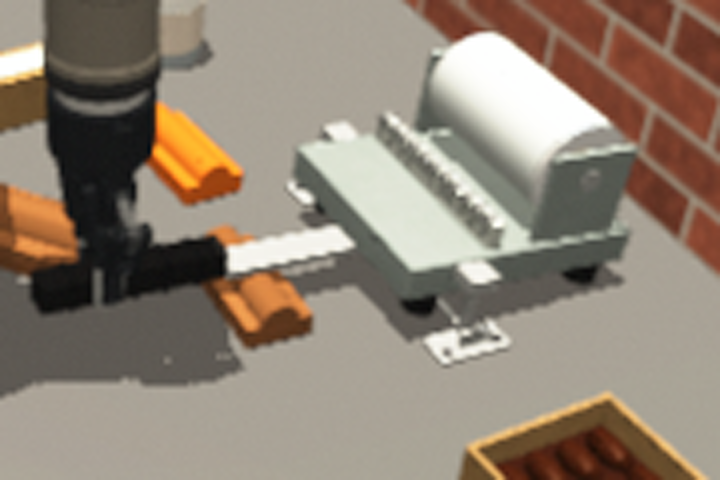

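The front is up about 14 to 15 mm, with the blade well under the edge and the fulcrum still in place. I lever a little further.

Run:
```python
from h import *
for i,th in enumerate((-.02,-.04,-.06,-.075)):
    P,Q=lever(th,.102+RR*(.285-th),0,-1); hit=r.move_straight(P,Q,speed=.03,max_force=50)
    r.hold(.3); st=r.read_state(); snap('side',f's4_{i}'); print(th,hit,(st['eef_pos']-P).round(4),st['contact_force'].round(1),st['time_s'],dz(f's4_{i}'))
    if hit or dz(f's4_{i}')>.0735: break
import glob
f=sorted(glob.glob('pics/s4_?.png'))
a=[cv2.imread(x)[170:240,360:440] for x in ['pics/side3.png']+f]
cv2.imwrite('pics/c5.png',cv2.resize(np.hstack(a[-3:]),None,fx=3.3,fy=3.3,interpolation=2))
```

```text
-0.02 False [ 0.0019 -0.0004  0.0028] [-5.4  1.  25.3] 11.8583 0.0688
-0.04 False [ 0.0019 -0.0004  0.0028] [-6.5  1.  27.5] 12.4583 0.0709
-0.06 False [ 0.0018 -0.0004  0.0028] [-5.4  1.5 26.8] 13.0583 0.0733
-0.075 False [ 0.0018 -0.0004  0.0028] [-7.9  0.3 29. ] 13.6583 0.0748
```

View pics/c5.png

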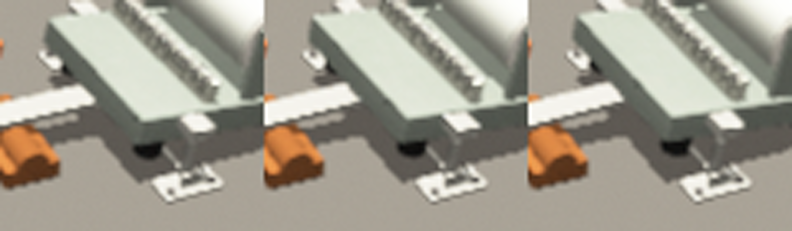

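The strut leans in the left frame and stands upright under the lug in the next two. I lower gently and check that the prop takes the load.

Run:
```python
from h import *
for i,th in enumerate((-.03,.02,.06,.10,.13)):
    P,Q=lever(th,.102+RR*(.285-th),.0,-1); hit=r.move_straight(P,Q,speed=.04,max_force=50)
    st=r.read_state(); snap('side',f's5_{i}'); print(th,hit,(st['eef_pos']-P).round(4),st['contact_force'].round(1),st['time_s'],dz(f's5_{i}'))
```

```text
-0.03 False [ 0.0018 -0.0004  0.0026] [-5.5  0.4 24.6] 14.0 0.0701
0.02 False [ 0.0028 -0.0007  0.0015] [ 1.9 -1.5 11.1] 14.3583 0.066
0.06 False [ 0.0021 -0.0004  0.0005] [ 3.4 -1.1  3.9] 14.6833 0.0659
0.1 False [ 0.001  -0.0003  0.0004] [ 2.1 -0.   6.7] 15.0083 0.0658
0.13 False [ 0.0007 -0.0002  0.0003] [0.1 0.2 6.9] 15.3083 0.0658
```

```bash
python3 - <<'E'
from h import *
for s,c,v,m in((.104,.0025,.02,None),(.02,.004,.08,20),(.02,.08,.12,None)):
    P,Q=lever(.13,s,c,-1); hit=r.move_straight(P,Q,speed=v,max_force=m)
    st=r.read_state(); print(s,c,hit,(st['eef_pos']-P).round(4),st['contact_force'].round(1),st['time_s'])
    if hit: break
snap('side','side6');snap('top','top6');print(dz('side6'),st['grip_width'])
# blade pitch in the side view
P=cloud('side',np.load('pics/side6_d.npy')).reshape(-1,3)
pr=lever(.13,.02,.08,-1)[0]
Q=P[(P[:,0]>pr[0]+.11)&(P[:,0]<.66)&(abs(P[:,1]+.04)<.025)&(P[:,2]>.06)&(P[:,2]<.16)]
a=np.polyfit(Q[:,0],Q[:,2],1);print(len(Q),'nose-down',-np.arctan(a[0]),Q[:,0].min(),Q[:,0].max(),np.polyval(a,.56),'yaw',np.polyfit(Q[:,0],Q[:,1],1)[0])
E
python3 -c "
import cv2
a=cv2.imread('pics/side6.png')[110:270,240:480]
cv2.imwrite('pics/c6.png',cv2.resize(a,None,fx=3.3,fy=3.3,interpolation=2))"
```

```text
0.104 0.0025 False [-0.0002  0.     -0.0003] [ 2.4 -0.4  0.8] 15.6333
0.02 0.004 False [-0.0005  0.0001 -0.0001] [-1.8 -0.4  2. ] 16.8333
0.02 0.08 False [-0.001   0.0003 -0.0009] [-1.3  0.9 -4.8] 17.6167
0.0655 0.023976935646753177
257 nose-down 0.17933537815951353 0.501111657834751 0.610954465891972 0.11641932805121392 yaw 0.008809433265238911
```

View pics/c6.png

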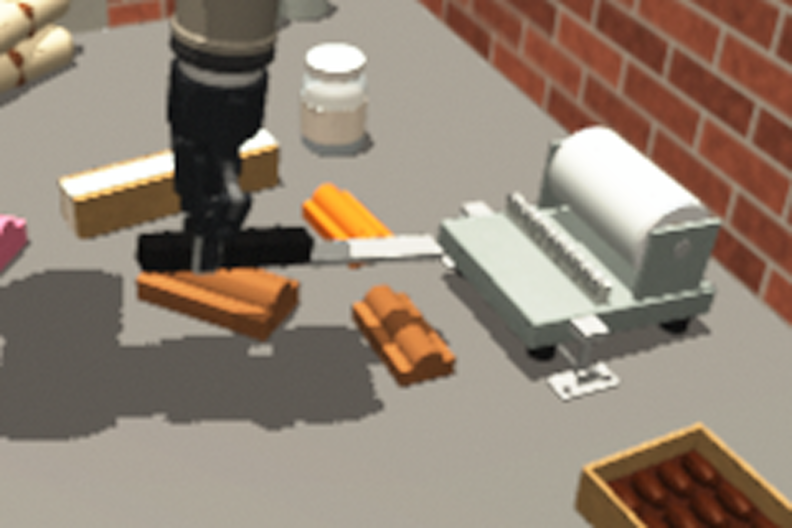

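The dispenser is carried by the prop and the bar is clear, pitched about 0.05 rad nose-down in the hand. I lay it back where it came from with that corrected.

Run:
```python
from h import *
psi=np.deg2rad(-13.2); mid=np.array([.4342,-.2738,0])
p,q=bar_pose(mid,psi,-.05,-1)
up=np.array([0,0,1.])
# hand pose is rotated .05 about the grasp: keep TCP above nominal grasp spot
p0,_=bar_pose(mid,psi,0,-1); p=p0
r.reach(p+.10*up,q); r.move_straight(p+.012*up,q,speed=.12)
print(r.move_straight(p-.004*up,q,speed=.02,max_force=7),r.read_state()['eef_pos'])
command_gripper(.05); r.hold(.3)
print(r.move_straight(r.read_state()['eef_pos']+.15*up,speed=.12))
J=r.read_state()['joint_positions']; r.hold(.5)
s=r.read_state();print(s['time_s'],s['contact_force'].round(1))
snap('side','side7');snap('top','top7');print(dz('side7'))
cv2.imwrite('pics/c7.png',np.vstack([cv2.imread('pics/top7.png')[:280,150:550],cv2.imread('pics/side7.png')[100:400,180:580]]))
from m import *
P=cloud('side',np.load('pics/side7_d.npy'));Q=box(P,285,410,262,295)
for lo,hi in((.018,.04),(.004,.014)):
    q=clean(Q,lo,hi);print(rect(q),q.mean(0).round(4),np.percentile(q[:,2],95).round(4))
```

```text
True [ 0.34644402 -0.25317153  0.02621729]
False
22.7417 [ 0.3  0.3 -0.1]
0.0656
(array([ 369.7, -259.4]), array([ 29.8, 149.2]), 76.01) [ 0.3689 -0.2616  0.0245] 0.0272
(array([ 433.8, -275.8]), array([ 33.3, 279.5]), 76.77) [ 0.4708 -0.2875  0.0078] 0.0122
```

View pics/c7.png

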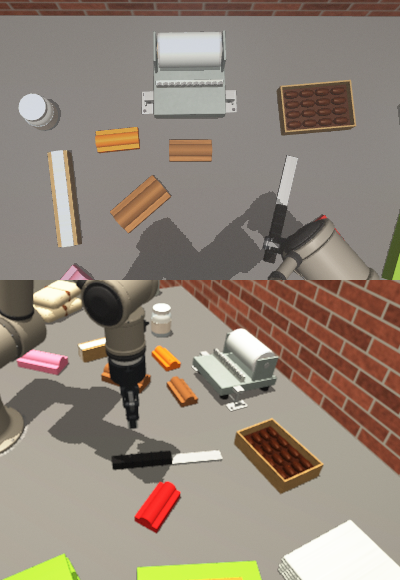

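The bar lies flat, the dispenser stands on its prop 12 mm higher, and the bystanders have not moved. The gripper is clear of everything.

```bash
python3 -c "
from h import *
print(r.finish_job())"
```

```text
the job is handed in; nothing more can be done
None
```

The job is handed in: the dispenser's front edge is resting on its prop, the bar is lying flat on the table at its original spot, and the carton, tray and jar look undisturbed; it took about 23 s of the 67 s allowed, and no verdict was returned.

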